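# Stage a gauged sleeve and its jar on the bench carousel

## Task

Two brass sleeves look alike outside, but only one has a bore that goes over the gauge pin on the tongue of the carousel stand: slide that one over the pin, fully down on the board, let it go, and leave the other standing on the layout. Then take the turntable by its wooden cross handle and turn it until the tallest jar faces the front, squarely in line with the pin, with all the jars still standing in their cups. Finish holding: keep the handle firmly gripped and the turntable still, do not let go, and leave the things lying around the stand alone.

Things in the scene. Friction and masses are not known exactly. Their poses are not given: they have to be found in the camera images.
- pin_foot (a point): foot of the steel gauge pin, on the top face of the board's tongue, on the pin's axis; height 12 mm above the layout. The pin is 12 mm thick, stands 40 mm up from here (chamfered tip) and is fixed to the stand, 140 mm from the turntable's axis, which stands beyond it as the robot sees it.
- front_spot (a point): the front place of the carousel: a point at the height of the cups' floor (30 mm above the layout), 52 mm from the turntable's axis, on the straight line from that axis to the pin. The jar that faces front has its origin here. The point's x axis points from the pin to the turntable's axis; the turntable's axis lies 52 mm along +x from here.
- turntable: round wooden turntable, 170 mm across, 10 mm thick, on an upright axis: four shallow cups 90 degrees apart with their centres 52 mm from the axis, on the body's x and y axes (both ways), and a cross handle on a central steel post. Origin on the axis at its underside, 20 mm above the layout; z up. It turns both ways, more than a full turn either way from the start, with light friction (about 0.03 N m) and no detents, and stays where it is left.
- handle_bar (a point): middle of the turntable's wooden handle bar, on the turntable's axis, 117 mm above the layout. The bar is 76 mm long, 14 mm wide and 24 mm high and lies level; its long side runs between the cups, along the direction 45 degrees from the turntable's x axis towards its y axis (the point's axes are the turntable's). The bar's underside is 33 mm above the top of the tallest jar.
- tall_jar: the tallest and widest jar on the turntable: 38 mm across, 42 mm high (the other three pots: 31 mm across, 30 mm high). Origin at the centre of its underside, z up. It stands loose in a cup 41 mm wide inside with a rim 9 mm high; which of the four cups varies.
- sleeve_wide: loose brass sleeve that fits the pin: upright tube 30 mm outside, 32 mm high, bore 16 mm right through. Origin at the centre of its underside, z along the bore. Stands upright on the layout to the left or right of the stand, the other sleeve on the other side.
- sleeve_narrow: loose brass sleeve that does not fit: same outside (30 mm, 32 mm high), bore only 8 mm. Origin at the centre of its underside. Stands upright on the layout to the left or right of the stand.
- paint_grey: small paint pot, 31 mm across, 30 mm high, loose in a cup of the turntable; origin at the centre of its underside.
- paint_rust: another such pot, 31 by 30 mm, in another cup; origin at the centre of its underside.
- paint_green: another such pot, 31 by 30 mm, in another cup; origin at the centre of its underside.
- van_cream: bystander: model van 19x48x16 mm on the layout, on the far right of the stand; leave alone.
- tape_roll: bystander: roll of masking tape lying flat, 60 mm across, 18 mm high, beyond the stand to the left; leave alone.
- track_rubber: bystander: track cleaning rubber 26x55x18 mm, lying on the railway track left of the stand; leave alone.
Not all that is in view belongs to the job. Leave any blue look-alike of the tall_jar alone.

How it is judged (in metres and radians):
On the way, in this order (a step that is already met when the one before it is completed fails the run):
1. the wide sleeve is fully down on the gauge pin and let go (horizontal distance between sleeve_wide and pin_foot below 0.005 m and z of sleeve_wide in the frame of pin_foot below 0.003 m and angle between sleeve_wide's own z axis and vertical below 0.1 rad and contact force between the fingers and sleeve_wide below 0.1 N), for 0.2 s.
2. the tallest jar faces front while the handle is gripped and the turntable is still (horizontal distance between tall_jar and front_spot below 0.011 m and angle between tall_jar's own z axis and vertical below 0.12 rad and z of tall_jar in the frame of front_spot below 0.004 m and contact force between the fingers and turntable above 2 N and distance between the grasp point and handle_bar below 0.045 m and angular speed of turntable below 0.05 rad/s), for 0.3 s.
At the end, for the whole second after the job is handed in: Fitting sleeve down on the pin (3 mm), upright, released; tallest jar in its cup within 11 mm of the front place (12 degrees); fingers on the handle with over 2 N, turntable still (under 0.05 rad/s); other sleeve upright on the layout, off the stand; pots in their cups (all of step 1 and all of step 2 and height (world z) of sleeve_narrow below 0.006 m and angle between sleeve_narrow's own z axis and vertical below 0.15 rad and horizontal distance between sleeve_narrow and front_spot above 0.08 m and angle between each of paint_grey, paint_rust, paint_green's own z axis and vertical below 0.3 rad and z of paint_grey in the frame of front_spot between -0.004 and 0.007 m and z of paint_rust in the frame of front_spot between -0.004 and 0.007 m and z of paint_green in the frame of front_spot between -0.004 and 0.007 m); the arm keeps its last pose, push and grip.
It fails at once if a bystander (van_cream) is moved more than 3 cm (distance of van_cream from where it was at the start of the episode above 0.03 m).
It fails at once if a bystander (tape_roll) is moved more than 3 cm (distance of tape_roll from where it was at the start of the episode above 0.03 m).
It fails at once if a bystander (track_rubber) is moved more than 3 cm (distance of track_rubber from where it was at the start of the episode above 0.03 m).
It fails at once if a jar is tipped over (angle between any of tall_jar, paint_grey, paint_rust, paint_green's own z axis and vertical above 0.7 rad).
It also fails if it takes over 72 s, if anything falls off the work surface, if the arm or the gripper's body presses on something with over 40 N, if the wrist force passes 120 N, or if a joint passes its speed limit or range.

## Robot

A 6-joint arm with a two-finger parallel gripper is mounted at the origin on a cart in front of the work surface, level with it; the furniture and walls round the work are solid. World frame = base frame: x ahead of the robot, y to its left, z up, the work surface at z = 0. Lengths are in m, angles in degrees, forces in N, time in s.
With the tool pointing down it reaches from about 0.325 to 0.75 m from the base axis. Payload 7.6 kg.
Tool frame: the origin (TCP) lies midway between the tips of the shut fingers; the grasp point (between the pads) lies 19 mm behind it (r.hold_point_z is the distance from the TCP to the grasp point, in m); z points along the fingers, y is the line along which they close (so a half turn about z gives the same grasp; the last joint's range is limited). The gripper opens to 85 mm and grips with 20 to 120 N. Pads are 22 mm wide; open, the fingers measure 114 mm over their backs; the gripper's body (76 mm by 85 mm) begins 54 mm behind the grasp point. The pads swing forward as they close: fully open they stand 13 mm farther back than shut.
Start: joints at [-68.829, 2.991, 80.254, -0, 96.75, -4.028], TCP at [0.224, -0.475, 0.231] pointing down, gripper open.
Joint ranges: [-166.34, 166.34], [-52.06, 124.39], [6.96, 135.62], [-60.46, 240.46], [14.63, 156.25], [-167.68, 167.68]. Speed limits (degrees/s): [147.25, 147.25, 172.46, 180, 180, 180].

## Interface

Orientations are given as a 3x3 rotation matrix whose columns are the frame's x, y, z axes.
In Python, from station import r, cams, finder gives the robot as it stands. The module is installed in compiled form; this text tells all that it offers.
- The arm moves only by the tool servo_tool, never from a script. Its argument "plan" is a list of rows, each an object of numbers: "tx", "ty", "tz": the shift along the tool's x, y, z scaled (see below); "twist": the turn about the tool's z scaled (see below); "gripper": the closure, from -1 (fully open) to 1 (shut). In form: [{"tx": .., "ty": .., "tz": .., "twist": .., "gripper": ..}, ...]. A call has 1 to 10 rows; each row shifts and turns the commanded pose from where the row before left it, along the tool's axes as they then stand; what a row does not reach is not made up. The controller multiplies each number of a shift by 0.12 m and each number of a turn by 0.12 rad. A row lasts 1/10 s, in which the tool goes at most 50 mm and 8.59 degrees, less where a joint would pass 70% of its speed; a pose out of reach is approached as far as the arm can. A call with a number of a shift or a turn outside -1 to 1 is refused whole. A call with a gripper value outside its range is refused whole. The fingers move at their own pace and stop on an object; "grip_force" is the grip in N (left out, the last holds). Time passes only in rows, so rows that do not move let the fingers close. It gives the time, the measured TCP pose, the force, the opening and the grip force at its end, in the units of the state.
- r.state(): the state, without advancing time (a new reading comes with each control period).
- cams.capture(name): name is "scene" or "top" or "wrist"; returns the picture (400x640x3 uint8, red, green, blue); there is no depth.
- cams.camera_info(name): a dict with "camera_matrix" (3x3 intrinsics, pixels), "origin" and "attitude" of the camera in the world; the wrist camera has in their place "T_tool_cam" (4x4, takes a point from camera to tool coordinates, whose origin is the TCP and whose axes are the flange's). Camera axes: x right, y up, looking along -z (the intrinsics and any distortion apply to the point x, -y, -z); pixel columns grow to the right and rows downward; lengths in m; the calibration is good to about 2 mm. A picture is of the moment at which its call begins: read the wrist's pose just before it. camera_info takes no time and is no camera call.
- r.job_done(): hands the job in; it is judged then, once.
Trained networks look in the newest picture that a camera, given by its name, has taken for a name from the list of things; names that differ only in an ending like _2 or _b are one class to them, and where a whole thing is asked for, a point or a joint stands for the part that bears it (a point fixed in the world has none). Each returns a list of dicts, best first, with "p" (0 to 1); they miss things now and then, are a little off and sometimes report something else, mostly with a low value. They report only what shows in the picture. A call takes as long as a camera call. They do not tell look-alikes from the thing itself.
- finder.silhouettes(camera, query): "region" (400x640 bool, what is visible of it) and "extent" ([centre column, centre row, width, height] in pixels, round what is visible of it).
- finder.landmark_of(camera, query): "centre" ([row, column] in pixels: a listed point, or the origin of a listed thing).
The state is a dict: "t": time; "qpos": joint angles; "joint_vel": joint speeds; "effort": joint torques, N m; "ee_pos": TCP position; "eef_rot": TCP orientation; "wrist_force": force on the tool from outside, world axes, zero at the start; "ft_torque": the same for the moment, N m; "width": opening from 0.0 (shut) to 1.0 (fully open); "grasp_force": force on a finger pad.
Only numpy, scipy, OpenCV 4.12 (cv2) and the standard library are available. Lean on these libraries where they do the work, as an engineer would, in place of code of your own. Each camera call takes 0.05 s, during which the arm holds its last target. There are 200 camera calls.

## Working session

There is one attempt and no reset: what is moved stays moved. The work goes in short steps, Python scripts to look and compute and a tool call to move; the robot and the scene stay as the last step left them, time stands still between calls to the robot, and variables do not carry over. Pictures are saved under pics/ and viewed, at most 10 in all, crops included, and the job is handed in when it is done.

Besides the shell and the picture viewer there is one more tool, called after ">>>" in YAML: its name, and indented under it one key for each argument. servo_tool: Moves the arm, as the interface text tells. Its arguments: {"type":"object","properties":{"plan":{"type":"array"},"grip_force":{"type":"number"}},"required":["plan"]}

```bash
mkdir -p pics; cat > h.py <<'E'
import numpy as np, cv2
from station import r, cams, finder
def cam(name, st=None):
    i=cams.camera_info(name); K=np.array(i["camera_matrix"])
    if "T_tool_cam" in i:
        st=st or r.state(); T=np.eye(4); T[:3,:3]=st["eef_rot"]; T[:3,3]=st["ee_pos"]
        T=T@np.array(i["T_tool_cam"]); return K,T[:3,3],T[:3,:3]
    return K,np.array(i["origin"]),np.array(i["attitude"])
def ray(c,row,col):
    K,o,R=c; d=np.linalg.inv(K)@[col,row,1]; d=R@(d*[1,-1,-1]); return o,d/np.linalg.norm(d)
def onz(c,row,col,z):
    o,d=ray(c,row,col); return o+d*(z-o[2])/d[2]
def proj(c,p):
    K,o,R=c; q=R.T@(np.array(p)-o); q=K@(q*[1,-1,-1]); return q[1]/q[2],q[0]/q[2]
def tri(rays):
    A=sum(np.eye(3)-np.outer(d,d) for o,d in rays); b=sum((np.eye(3)-np.outer(d,d))@o for o,d in rays)
    return np.linalg.solve(A,b)
def save(img,n): cv2.imwrite(n,cv2.cvtColor(img,cv2.COLOR_RGB2BGR))
E
python3 - <<'E'
from h import *
print({k:v for k,v in cams.camera_info("scene").items()}, cams.camera_info("wrist").keys())
a={}
for n in("scene","top"):
    save(cams.capture(n),f"pics/{n}0.png"); a[n]=cam(n)
for q in["pin_foot","front_spot","handle_bar","turntable","tall_jar","sleeve_wide","sleeve_narrow"]:
    L={}
    for n in a:
        L[n]=finder.landmark_of(n,q); print(q,n,[(round(d["p"],2),np.round(d["centre"])) for d in L[n][:3]])
    if all(L.values()): print("   ",np.round(tri([ray(a[n],*L[n][0]["centre"]) for n in a]),4))
print(r.state())
E
```

```text
{'camera_matrix': array([[509.26926372,   0.        , 320.71702905],
       [  0.        , 509.26926372, 198.77295126],
       [  0.        ,   0.        ,   1.        ]]), 'origin': array([ 0.10932964, -0.97825189,  0.96353071]), 'attitude': array([[ 0.9065684 ,  0.26490927, -0.32856781],
       [-0.42197079,  0.58480529, -0.69277949],
       [ 0.00862448,  0.76669802,  0.64194997]])} dict_keys(['camera_matrix', 'T_tool_cam'])
pin_foot scene [(0.78, array([236., 302.]))]
pin_foot top [(0.56, array([234., 310.]))]
    [ 0.4879 -0.0691  0.0123]
front_spot scene [(0.62, array([227., 330.]))]
front_spot top [(0.86, array([216., 325.]))]
    [ 0.5533 -0.0985  0.0395]
handle_bar scene [(0.28, array([214., 366.]))]
handle_bar top [(0.72, array([152., 269.])), (0.57, array([188., 336.]))]
    [ 0.915   0.2613 -0.3014]
turntable scene [(0.61, array([228., 353.]))]
turntable top [(0.65, array([204., 334.])), (0.21, array([215., 334.]))]
    [ 0.6149 -0.1099  0.0213]
tall_jar scene [(0.57, array([289., 273.])), (0.53, array([234., 340.]))]
tall_jar top [(0.42, array([215., 333.]))]
    [ 0.438
[... 337 characters left out ...]
       9.67493176e+01, -4.02963483e+00]), 'joint_vel': array([-0.05520717,  0.0703422 ,  0.02684303,  0.00210241, -0.03819073,
        0.01657145]), 'effort': array([-1.80633910e-03, -3.81513119e+01, -3.60296381e+01, -1.83091829e-04,
        2.00383338e-04,  7.81629481e-07]), 'ee_pos': array([ 0.22354506, -0.47504313,  0.23129468]), 'eef_rot': array([[ 9.04827638e-01,  4.25778046e-01,  1.85104000e-05],
       [ 4.25778047e-01, -9.04827637e-01, -3.87218912e-05],
       [ 2.61790360e-07,  4.29179593e-05, -9.99999999e-01]]), 'wrist_force': array([ 0.63742796, -0.00754593,  0.36544764]), 'ft_torque': array([ 0.0350829 , -0.01606522,  0.05385821]), 'grasp_force': 0.0, 'width': 1.0017531673090634}
```

View pics/scene0.png

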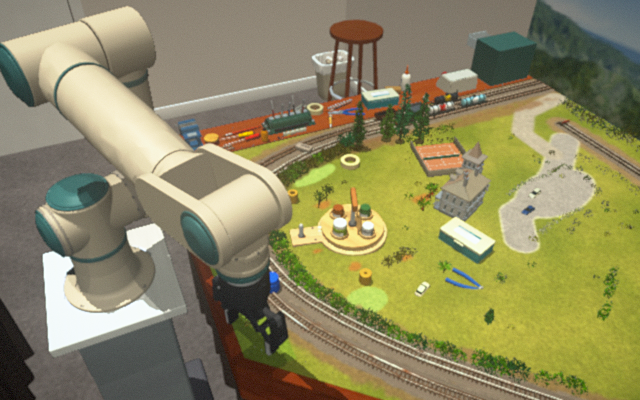

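View pics/top0.png

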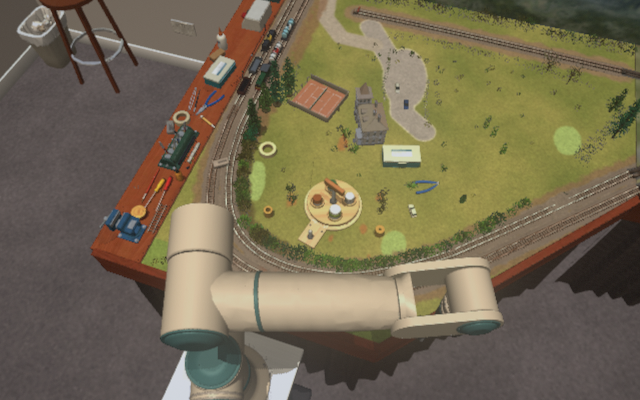

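The scene view shows the stand at (352,228), its pin at (301,232), the sleeves at (365,275) on the right and (292,196) on the left, and a blue jar look-alike at (273,282). In the top view the sleeves are at (380,230) and (268,211). The white jar at (335,211) could be the tall one.

```bash
python3 - <<'E'
from h import *
print(np.round(cams.camera_info("wrist")["T_tool_cam"],4))
S,T=cam("scene"),cam("top")
P={"pin":((236,302),(234,310)),"sleeveR":((276,365),(230,380)),"sleeveL":((196,292),(211,268)),"bigjarlid":((220,340),(207,336)),"jar2":((223,367),(196,350)),"axis":((228,353),(204,334)),"rubber?":((157,350),(0,0))}
for k,(a,b) in P.items(): print(k,np.round(tri([ray(S,*a),ray(T,*b)]),3),np.round(onz(S,*a,.03),3),np.round(onz(T,*b,.03),3))
s=cv2.imread("pics/scene0.png")[170:300,270:420]; t=cv2.imread("pics/top0.png")[160:260,250:420]
cv2.imwrite("pics/crop0.png",np.vstack([cv2.resize(s,(500,350)),cv2.resize(t,(500,250))][:1]))
cv2.imwrite("pics/crop0.png",np.hstack([cv2.resize(s,(400,347),interpolation=2),cv2.resize(t,(400,347),interpolation=2)]))
E
```

```text
[[ 5.000e-04  9.596e-01  2.814e-01  7.090e-02]
 [ 1.000e+00 -5.000e-04  2.000e-04  4.000e-04]
 [ 3.000e-04  2.814e-01 -9.596e-01 -1.424e-01]
 [ 0.000e+00  0.000e+00  0.000e+00  1.000e+00]]
pin [ 0.488 -0.069  0.011] [ 0.478 -0.089  0.03 ] [ 0.482 -0.072  0.03 ]
sleeveR [ 0.564 -0.276  0.026] [ 0.562 -0.279  0.03 ] [ 0.563 -0.276  0.03 ]
sleeveL [0.521 0.083 0.023] [0.517 0.074 0.03 ] [0.518 0.081 0.03 ]
bigjarlid [ 0.568 -0.128  0.086] [ 0.597 -0.074  0.03 ] [ 0.6   -0.121  0.03 ]
jar2 [ 0.629 -0.157  0.074] [ 0.658 -0.115  0.03 ] [ 0.654 -0.153  0.03 ]
axis [ 0.616 -0.111  0.022] [ 0.614 -0.117  0.03 ] [ 0.609 -0.112  0.03 ]
rubber? [0.534 0.259 0.485] [0.759 0.178 0.03 ] [1.135 1.539 0.03 ]
```

View pics/crop0.png

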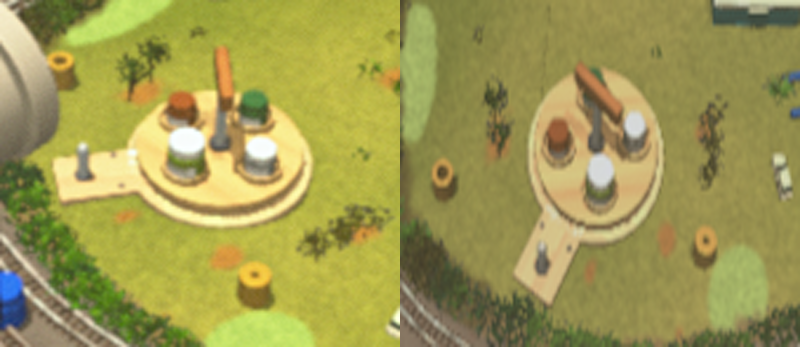

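Left sleeve at about (0.52,0.08), right sleeve at about (0.56,-0.276). The tall-jar candidates are the big white pot at scene (340,228), the smaller white pot at (367,229) and the blue look-alike at (273,282). I choose the big white one. I'll bring the wrist camera over the stand to check the bores.

>>> servo_tool:
  plan:
    - {"tx":0.324,"ty":-0.147,"tz":-0.042,"twist":0,"gripper":-1}
    - {"tx":0.324,"ty":-0.147,"tz":-0.042,"twist":0,"gripper":-1}
    - {"tx":0.324,"ty":-0.147,"tz":-0.042,"twist":0,"gripper":-1}
    - {"tx":0.324,"ty":-0.147,"tz":-0.042,"twist":0,"gripper":-1}
    - {"tx":0.324,"ty":-0.147,"tz":-0.042,"twist":0,"gripper":-1}
    - {"tx":0.324,"ty":-0.147,"tz":-0.042,"twist":0,"gripper":-1}
    - {"tx":0.324,"ty":-0.147,"tz":-0.042,"twist":0,"gripper":-1}
    - {"tx":0.324,"ty":-0.147,"tz":-0.042,"twist":0,"gripper":-1}
    - {"tx":0.324,"ty":-0.147,"tz":-0.042,"twist":0,"gripper":-1}
    - {"tx":0.324,"ty":-0.147,"tz":-0.042,"twist":0,"gripper":-1}

```text
t: 1.8
ee_pos: [0.5012, -0.1483, 0.2821]
eef_rot: [[0.905, 0.426, 0.0], [0.426, -0.905, -0.0], [0.0, 0.0, -1.0]]
wrist_force: [-0.2, 0.7, 0.3]
width: 1.0
grasp_force: 0.0
```

```bash
cat > look.py <<'E'
from h import *
import sys
st=r.state(); img=cams.capture("wrist"); save(img,sys.argv[1]); c=cam("wrist",st)
print(st["t"],np.round(st["ee_pos"],4),np.round(st["eef_rot"],3).tolist())
for a in sys.argv[2:]:
    q,z=a.split(":")
    for d in finder.landmark_of("wrist",q)[:3]: print(q,round(d["p"],2),np.round(d["centre"],1),np.round(onz(c,*d["centre"],float(z)),4))
E
python3 look.py pics/w1.png pin_foot:.012 front_spot:.03 turntable:.02 handle_bar:.117 tall_jar:.03 sleeve_wide:0 sleeve_narrow:0
```

```text
1.8 [ 0.5012 -0.1483  0.2821] [[0.905, 0.426, 0.0], [0.426, -0.905, -0.0], [0.0, 0.0, -1.0]]
pin_foot 0.9 [152.8 263.4] [ 0.4858 -0.0659  0.012 ]
turntable 0.91 [ 74.2 325.4] [ 0.6211 -0.1031  0.02  ]
handle_bar 0.97 [ 64.5 324.7] [ 0.6156 -0.1022  0.117 ]
handle_bar 0.47 [ 78.7 362.9] [ 0.6204 -0.1436  0.117 ]
tall_jar 0.9 [118.3 326. ] [ 0.5697 -0.1284  0.03  ]
tall_jar 0.75 [257.1 308. ] [ 0.3664 -0.1944  0.03  ]
tall_jar 0.45 [ 76.4 326.1] [ 0.6177 -0.1054  0.03  ]
sleeve_wide 0.57 [ 84.7 175.2] [0.5196 0.0864 0.    ]
sleeve_narrow 0.78 [161.2 407.7] [ 0.5665 -0.2709  0.    ]
sleeve_narrow 0.6 [ 65.1 325.8] [ 0.6347 -0.0977  0.    ]
```

View pics/w1.png

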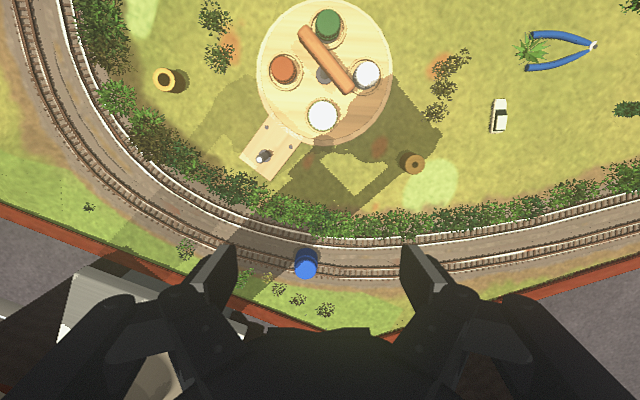

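The bores show clearly from above: the left sleeve at (165,79) has the wide bore, the right one at (413,163) the narrow bore. The tallest and widest white jar is at (323,115). I take the left sleeve, and turn the finger line clear of the bushes at (215,45) and (125,100).

>>> servo_tool:
  plan:
    - {"tx":0.155,"ty":-0.285,"tz":0.142,"twist":0,"gripper":-1}
    - {"tx":0.155,"ty":-0.285,"tz":0.142,"twist":0,"gripper":-1}
    - {"tx":0.155,"ty":-0.285,"tz":0.142,"twist":0,"gripper":-1}
    - {"tx":0.155,"ty":-0.285,"tz":0.142,"twist":0,"gripper":-1}
    - {"tx":0.155,"ty":-0.285,"tz":0.142,"twist":0,"gripper":-1}
    - {"tx":0.155,"ty":-0.285,"tz":0.142,"twist":0,"gripper":-0.2}
    - {"tx":0,"ty":0,"tz":0,"twist":1,"gripper":-0.2}
    - {"tx":0,"ty":0,"tz":0,"twist":1,"gripper":-0.2}
    - {"tx":0,"ty":0,"tz":0,"twist":1,"gripper":-0.2}
    - {"tx":0,"ty":0,"tz":0,"twist":1,"gripper":-0.2}

```text
t: 3.2
ee_pos: [0.5138, 0.0824, 0.1794]
eef_rot: [[0.999, -0.047, 0.0], [-0.047, -0.999, -0.0], [0.0, 0.0, -1.0]]
wrist_force: [0.2, 0.5, -1.0]
width: 0.599
grasp_force: 0.0
```

```bash
python3 look.py pics/w2.png sleeve_wide:0 sleeve_narrow:0 pin_foot:.012; python3 -c "
from h import *
s=r.state();print(np.round(s['qpos'],1),s['width'])"
```

```text
3.2 [0.5138 0.0824 0.1794] [[0.999, -0.047, 0.0], [-0.047, -0.999, -0.0], [0.0, 0.0, -1.0]]
sleeve_wide 0.63 [172.7 313.3] [0.5229 0.0871 0.    ]
sleeve_narrow 0.83 [119.5 630.5] [ 0.5669 -0.2719  0.    ]
sleeve_narrow 0.67 [124.2 515.7] [ 0.5678 -0.1439  0.    ]
pin_foot 0.55 [203.4 444.7] [ 0.4814 -0.066   0.012 ]
[ 5.1  3.5 85.7 -0.  90.9 97.3] 0.6010076968887712
```

View pics/w2.png

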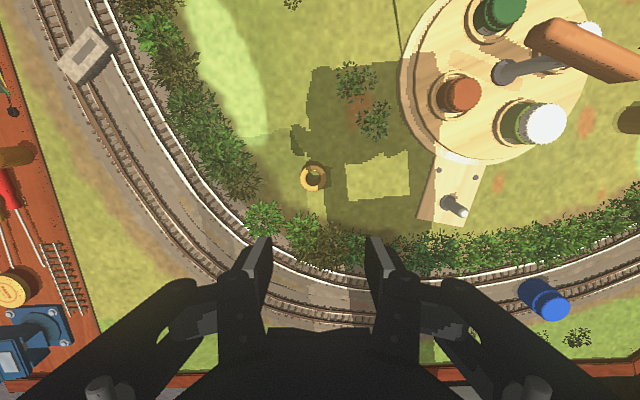

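The sleeve with the wide bore is at (313,178), with a clear lane to its left and right. The bushes at (375,120) and (265,215) stay outside the partly opened fingers.

>>> servo_tool:
  plan:
    - {"tx":0.03,"ty":-0.02,"tz":0.3,"twist":0,"gripper":-0.2}
    - {"tx":0.03,"ty":-0.02,"tz":0.3,"twist":0,"gripper":-0.2}
    - {"tx":0,"ty":0,"tz":0,"twist":0,"gripper":-0.2}

```text
t: 3.7
ee_pos: [0.5184, 0.0872, 0.1023]
eef_rot: [[0.999, -0.038, -0.01], [-0.038, -0.999, -0.001], [-0.01, 0.001, -1.0]]
wrist_force: [-0.4, -0.2, -0.7]
width: 0.604
grasp_force: 0.0
```

```bash
cat > sl.py <<'E'
from h import *
import sys
z=float(sys.argv[2])
st=r.state(); img=cams.capture("wrist"); save(img,sys.argv[1]); c=cam("wrist",st)
print(np.round(st["ee_pos"],4),np.round(st["eef_rot"],3).tolist(),st["width"])
for d in finder.landmark_of("wrist","sleeve_wide")[:2]: print(round(d["p"],2),d["centre"],onz(c,*d["centre"],z))
from scipy.optimize import least_squares
for d in finder.silhouettes("wrist","sleeve_wide")[:2]:
    m=d["region"]; e=d["extent"]; print(d["p"],e,m.sum())
    # fit the cylinder's projected hull to the mask
    a=np.linspace(0,2*np.pi,40); circ=np.c_[np.cos(a),np.sin(a)]*.015
    def poly(p,zz):
        pts=[proj(c,[p[0]+u,p[1]+v,zz+h])[::-1] for h in(0,.032) for u,v in circ]
        return cv2.convexHull(np.float32(pts))
    best=None
    ys,xs=np.nonzero(m); cen=np.array([xs.mean(),ys.mean()])
    def res(p):
        M=cv2.moments(poly(p,z)); return [M["m10"]/M["m00"]-cen[0],M["m01"]/M["m00"]-cen[1]]
    s=least_squares(res,onz(c,cen[1],cen[0],z+.016)[:2],diff_step=1e-3)
    print("fit",s.x,"area model",cv2.contourArea(poly(s.x,z)),"mask",m.sum())
E
python3 sl.py pics/w3.png 0
```

```text
[0.5184 0.0872 0.1023] [[0.999, -0.038, -0.01], [-0.038, -0.999, -0.001], [-0.01, 0.001, -1.0]] 0.6037944634481333
0.83 [193.2, 316.4] [0.52209883 0.08803815 0.        ]
0.86 [318.1, 199.8, 34.1, 38.7] 1126
fit [0.52326906 0.08715235] area model 1289.1610139342956 mask 1126
```

View pics/w3.png

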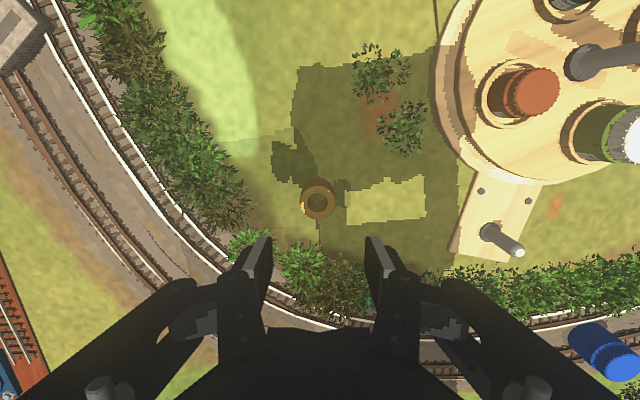

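The sleeve is at (318,200), at about (0.5228, 0.0875). It is 4 mm ahead of the TCP, with nothing under the fingers. I go down.

>>> servo_tool:
  plan:
    - {"tx":0.045,"ty":0,"tz":0.27,"twist":0,"gripper":-0.2}
    - {"tx":0,"ty":0,"tz":0.27,"twist":0,"gripper":-0.2}
    - {"tx":0,"ty":0,"tz":0.24,"twist":0,"gripper":-0.2}
    - {"tx":0,"ty":0,"tz":0,"twist":0,"gripper":-0.2}
    - {"tx":0,"ty":0,"tz":0,"twist":0,"gripper":-0.2}

```text
t: 4.35
ee_pos: [0.5279, 0.0876, 0.0161]
eef_rot: [[0.999, -0.04, 0.003], [-0.04, -0.999, 0.0], [0.003, -0.0, -1.0]]
wrist_force: [0.7, -0.5, -0.2]
width: 0.597
grasp_force: 0.0
```

```bash
python3 sl.py pics/w4.png 0; python3 -c "
from h import *
L=finder.landmark_of('wrist','pin_foot');c=cam('wrist')
for d in L: print(d['p'],d['centre'],onz(c,*d['centre'],.012))"
```

```text
[0.5279 0.0876 0.0161] [[0.999, -0.04, 0.003], [-0.04, -0.999, 0.0], [0.003, -0.0, -1.0]] 0.5969978396808427
0.75 [319.4, 257.9, 55.5, 71.9] 3147
fit [0.52344308 0.0871509 ] area model 3401.507431652397 mask 3147
0.79 [301.5, 570.4] [ 0.48348618 -0.06823882  0.012     ]
```

View pics/w4.png

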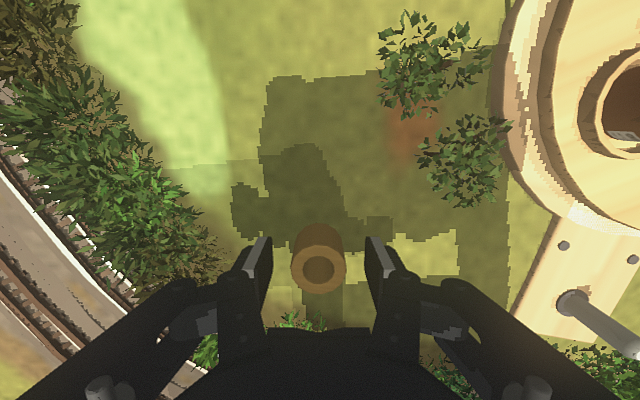

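The sleeve is centred between the fingers at (319,258), 4 mm nearer than the TCP. I correct that, lower a little more and grip.

>>> servo_tool:
  plan:
    - {"tx":-0.037,"ty":0,"tz":0.07,"twist":0,"gripper":-0.2}
    - {"tx":0,"ty":0,"tz":0,"twist":0,"gripper":-0.2}
    - {"tx":0,"ty":0,"tz":0,"twist":0,"gripper":1}
    - {"tx":0,"ty":0,"tz":0,"twist":0,"gripper":1}
    - {"tx":0,"ty":0,"tz":0,"twist":0,"gripper":1}
    - {"tx":0,"ty":0,"tz":0,"twist":0,"gripper":1}
    - {"tx":0,"ty":0,"tz":0,"twist":0,"gripper":1}
  grip_force: 40

```text
t: 5.25
ee_pos: [0.5224, 0.0878, 0.0056]
eef_rot: [[0.999, -0.04, 0.0], [-0.04, -0.999, -0.0], [0.0, 0.0, -1.0]]
wrist_force: [0.5, -0.2, 0.2]
width: 0.328
grasp_force: 39.7
```

>>> servo_tool:
  plan:
    - {"tx":0,"ty":0,"tz":-0.25,"twist":0,"gripper":1}
    - {"tx":0,"ty":0,"tz":-0.35,"twist":0,"gripper":1}
    - {"tx":0,"ty":0,"tz":-0.25,"twist":0,"gripper":1}
    - {"tx":0,"ty":0,"tz":0,"twist":0,"gripper":1}
    - {"tx":0,"ty":0,"tz":0,"twist":0,"gripper":1}

```text
t: 5.75
ee_pos: [0.5223, 0.0877, 0.1076]
eef_rot: [[0.999, -0.04, 0.001], [-0.04, -0.999, -0.0], [0.001, -0.0, -1.0]]
wrist_force: [-0.1, 0.2, -1.5]
width: 0.324
grasp_force: 39.6
```

```bash
python3 sl.py pics/w5.png 0.102; python3 - <<'E'
from h import *
c=cam('wrist'); print(r.state()["grasp_force"])
for q,z in(("pin_foot",.012),("turntable",.02),("handle_bar",.117),("tall_jar",.03)):
  for d in finder.landmark_of('wrist',q)[:2]: print(q,round(d['p'],2),d['centre'],onz(c,*d['centre'],z))
E
```

```text
[0.5223 0.0877 0.1076] [[0.999, -0.04, 0.001], [-0.04, -0.999, -0.0], [0.001, -0.0, -1.0]] 0.32443906482769175
0.98 [244.3, 317.8] [0.52209555 0.08738918 0.102     ]
0.82 [320.6, 259.2, 56.0, 74.4] 3644
fit [0.52368708 0.08692642] area model 3987.962817664724 mask 3644
39.57571793231182
pin_foot 0.72 [233.8, 484.3] [ 0.48274145 -0.06577612  0.012     ]
turntable 0.57 [71.5, 558.7] [ 0.61856973 -0.09949604  0.02      ]
turntable 0.19 [235.3, 487.1] [ 0.4849068  -0.06339048  0.02      ]
tall_jar 0.8 [336.2, 582.1] [ 0.37915721 -0.16320483  0.03      ]
tall_jar 0.62 [72.6, 559.4] [ 0.6166784  -0.09208724  0.03      ]
```

The sleeve is held and centred within 1 mm. I move to just in front of the pin and measure the pin from close by.

>>> servo_tool:
  plan:
    - {"tx":-0.126,"ty":0.262,"tz":-0.037,"twist":0,"gripper":1}
    - {"tx":-0.126,"ty":0.262,"tz":-0.037,"twist":0,"gripper":1}
    - {"tx":-0.126,"ty":0.262,"tz":-0.037,"twist":0,"gripper":1}
    - {"tx":-0.126,"ty":0.262,"tz":-0.037,"twist":0,"gripper":1}
    - {"tx":-0.126,"ty":0.262,"tz":-0.037,"twist":0,"gripper":1}
    - {"tx":0,"ty":0,"tz":0,"twist":0,"gripper":1}
    - {"tx":0,"ty":0,"tz":0,"twist":0,"gripper":1}

```text
t: 6.8
ee_pos: [0.4403, -0.0667, 0.1296]
eef_rot: [[0.999, -0.042, 0.0], [-0.042, -0.999, 0.0], [0.0, -0.0, -1.0]]
wrist_force: [0.0, -0.1, -1.0]
width: 0.331
grasp_force: 39.8
```

```bash
python3 look.py pics/w6.png pin_foot:.012 front_spot:.03 turntable:.02 handle_bar:.117 tall_jar:.03; python3 - <<'E'
from h import *
c=cam("wrist"); im=cv2.imread("pics/w6.png")
u=proj(c,[.484,-.067,.03]); print(u, proj(c,[.484,-.067,.052]),proj(c,[.484,-.067,.012]))
y,x=map(int,u); y=max(y,60); cr=im[y-60:y+60,x-80:x+80]
cv2.imwrite("pics/c6.png",np.hstack([cv2.resize(im,(400,250)),cv2.resize(cr,(333,250),interpolation=2)])); print("crop origin",x-80,y-60,"scale 2.08")
E
```

```text
6.8 [ 0.4403 -0.0667  0.1296] [[0.999, -0.042, 0.0], [-0.042, -0.999, 0.0], [0.0, -0.0, -1.0]]
pin_foot 0.74 [150.6 316. ] [ 0.4821 -0.0669  0.012 ]
tall_jar 0.88 [268.2 437.5] [ 0.364  -0.1822  0.03  ]
tall_jar 0.57 [ 37.2 382.7] [ 0.5698 -0.123   0.03  ]
(np.float64(150.97533366093415), np.float64(317.22751951283794)) (np.float64(154.18351908506568), np.float64(317.125373656265)) (np.float64(148.74241985816192), np.float64(317.2986135622411))
crop origin 237 90 scale 2.08
```

View pics/c6.png

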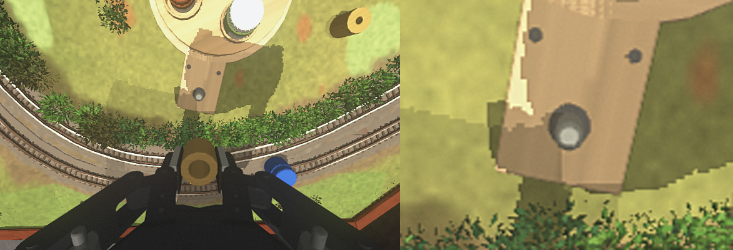

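The pin is seen end-on in w6, its bright tip at about pixel (318,154) and its foot at about (318,149). I'll refine the pin tip and the bore centre numerically.

```bash
python3 - <<'E'
from h import *
c=cam("wrist"); im=cv2.cvtColor(cv2.imread("pics/w6.png"),cv2.COLOR_BGR2HSV).astype(int)
# pin = low saturation pixels on wood
sub=im[130:172,298:340]; m=(sub[...,1]<60).astype(np.uint8)
n,l,s,cc=cv2.connectedComponentsWithStats(m); 
for i in range(1,n):
    if s[i,4]>30: print("pin blob",s[i]+[298,130,0,0,0],cc[i]+[298,130])
# model hull of the pin for candidate
a=np.linspace(0,6.28,40)
def hull(p): return cv2.convexHull(np.float32([proj(c,[p[0]+.006*np.cos(t),p[1]+.006*np.sin(t),z])[::-1] for z in(.012,.052) for t in a]))
for p in([.4838,-.0677],[.4825,-.067]):
    h=hull(p)[:,0]; M=cv2.moments(hull(p)); print(p,h.min(0),h.max(0),M["m10"]/M["m00"],M["m01"]/M["m00"])
np.set_printoptions(linewidth=250)
print(sub[8:36,10:34,1])
# bore of the held sleeve: dark inside the ring
zt=r.state()["ee_pos"][2]-.0056+.032
for off in([0,0],[.0015,-.0008]):
    p=r.state()["ee_pos"]+np.array([off[0],off[1],0]); print(off,"top ring centre",proj(c,[p[0],p[1],zt]))
g=cv2.imread("pics/w6.png"); cv2.imwrite("pics/c6b.png",np.hstack([cv2.resize(g[225:325,265:375],None,fx=3.6,fy=3.6,interpolation=2),cv2.resize(g[120:180,285:351],None,fx=6,fy=6,interpolation=2)]))
E
```

```text
pin blob [309 140  19  22 318] [317.97798742 150.30503145]
[0.4838, -0.0677] [310.48212 142.39697] [325.57098 161.92809] 318.02930019811697 152.3896014378663
[0.4825, -0.067] [309.67828 143.84894] [324.74188 163.57716] 317.2585248223612 153.94288212699573
[[101 103 101 103 103 104 106 104 104 103 104 104 103 102 103 100 103 102 104 103 103 102 102 100]
 [104 103 102 104 104 102 106 105 106 107 105 106 105 107 105 107 103 101 102 103 104 102 103 102]
 [103 104 104 104 107 106  93  84  53  44  44  55  76  84 100 108 104 102 102 104 104 101 104 102]
 [103 103 103 106 106  83  39  40  30  34  37  32  30  44  59  87 101 105 106 104 101 103 102 102]
 [104 103 104  92  56  40  39  36  36  36  41  38  43  33  33  39  63  93 106 105 104 104 102 104]
 [104  99  90  44  27  33  39  41  33  41  42  39  44  39  37  32  33  55  96 106 105 103 102 104]
 [103 102  64  45  46  51  57  44  41  45  46  47  43  37  42  39  35  28  81 106 102 104 102 103]
 [ 99  90  46  54  63  50  54  46  45  44  48  41  45  46  40  37  33  32  55  91 105 106 104 106]
 [ 99  64  52  57  56  54  46  50  45  45  44  50  4
[... 1413 characters left out ...]
03 101 103 103 104]
 [101 101 102 104 101 101  98  72  29  28  31  28  45  87 104 104 106 103 102 103 101 101 105 104]
 [100 100 100 103 103 104 106 106 103  94  94  98 103 105 104 104 103 104 105 103 104 104 104 104]
 [103 103 103 102 102 103 104 103 105 104 103 105 105 103 104 104 101 102 102 103 101 103 103 102]
 [100  99 104 103 100 101 104 105 105 102 105 102 103 103 104 105 102 103 103 103 100 103  99 104]
 [100 102 104  99 101 100 101 103 101 104 102 105 101 102 101 105 101 103 103 101 105 104 103 103]]
[0, 0] top ring centre (np.float64(273.464682095264), np.float64(316.93349117878864))
[0.0015, -0.0008] top ring centre (np.float64(270.62453283187165), np.float64(318.48961569308926))
```

View pics/c6b.png

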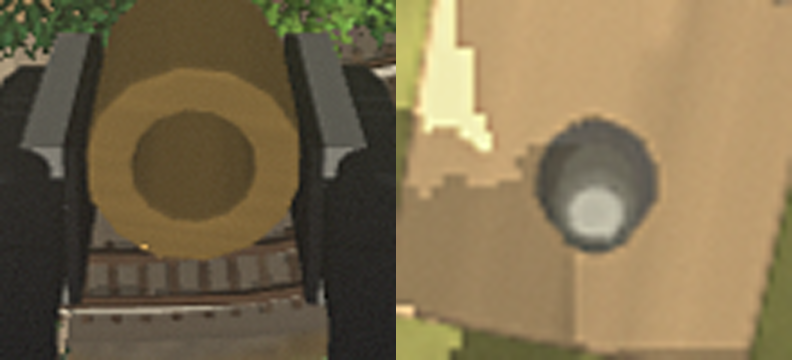

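Pin foot and tip agree at about (0.483,-0.068). The sleeve's bore is at offset (+1.4,-0.9) mm from the TCP, so the TCP target is (0.4818,-0.067). I stop just above the tip.

>>> servo_tool:
  plan:
    - {"tx":0.173,"ty":-0.006,"tz":0,"twist":0,"gripper":1}
    - {"tx":0.173,"ty":-0.006,"tz":0,"twist":0,"gripper":1}
    - {"tx":0,"ty":0,"tz":0.25,"twist":0,"gripper":1}
    - {"tx":0,"ty":0,"tz":0.27,"twist":0,"gripper":1}
    - {"tx":0,"ty":0,"tz":0,"twist":0,"gripper":1}
    - {"tx":0,"ty":0,"tz":0,"twist":0,"gripper":1}
    - {"tx":0,"ty":0,"tz":0,"twist":0,"gripper":1}

```text
t: 7.8
ee_pos: [0.483, -0.0666, 0.0693]
eef_rot: [[0.999, -0.04, 0.003], [-0.04, -0.999, -0.001], [0.003, 0.001, -1.0]]
wrist_force: [0.1, 0.6, 0.3]
width: 0.331
grasp_force: 39.7
```

```bash
python3 - <<'E'
from h import *
s=r.state(); p=s["ee_pos"]; print(p,s["wrist_force"],s["eef_rot"].round(4))
g=cams.capture("scene"); c=cam("scene"); w=cams.capture("wrist"); cw=cam("wrist",s)
for n,C in(("s",c),("w",cw)): print(n,"pin tip",proj(C,[.483,-.0678,.052]),"foot",proj(C,[.483,-.0678,.012]),"sl bottom",proj(C,[p[0]+.0014,p[1]-.0009,p[2]-.0056]), "sl top",proj(C,[p[0]+.0014,p[1]-.0009,p[2]+.0264]))
r0,c0=map(int,proj(c,[.483,-.0678,.05]))
save(np.hstack([cv2.resize(g[r0-30:r0+30,c0-30:c0+30],(380,380),interpolation=2),cv2.resize(w[205:305,270:370],(380,380),interpolation=2)]),"pics/c7.png"); print(r0-30,c0-30)
E
```

```text
[ 0.48303008 -0.06658916  0.06925081] [0.07223379 0.5659021  0.34257059] [[ 9.992e-01 -3.990e-02  3.000e-03]
 [-3.990e-02 -9.992e-01 -7.000e-04]
 [ 3.000e-03  6.000e-04 -1.000e+00]]
s pin tip (np.float64(224.43012439060132), np.float64(300.4448599437735)) foot (np.float64(235.39458768246155), np.float64(300.69762536469494)) sl bottom (np.float64(220.9310761567752), np.float64(300.8254436946978)) sl top (np.float64(211.7500778598806), np.float64(300.62101830326617))
w pin tip (np.float64(235.87782474077747), np.float64(319.1668228903541)) foot (np.float64(214.62602577938273), np.float64(318.9712833684739)) sl bottom (np.float64(241.75584443095002), np.float64(318.6185364264271)) sl top (np.float64(270.6219043419925), np.float64(318.7427237941973))
194 270
```

View pics/c7.png

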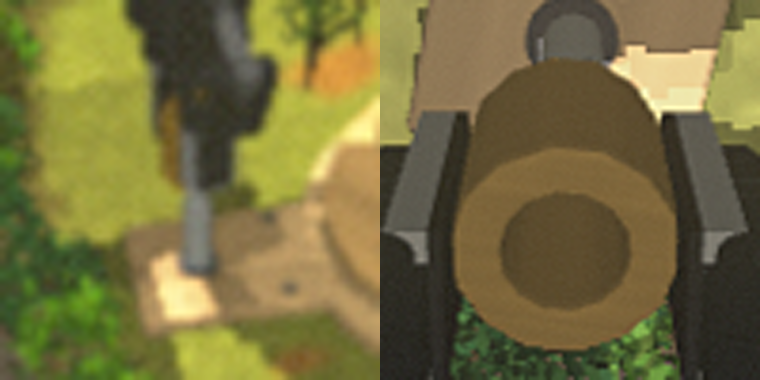

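In the wrist view the pin's foot (320.4,215) is about 0.7 mm right of the sleeve's axis. I make a small correction, then lower gently and watch the force.

>>> servo_tool:
  plan:
    - {"tx":-0.007,"ty":0.006,"tz":0,"twist":0,"gripper":1}
    - {"tx":0,"ty":0,"tz":0.06,"twist":0,"gripper":1}
    - {"tx":0,"ty":0,"tz":0.06,"twist":0,"gripper":1}
    - {"tx":0,"ty":0,"tz":0.04,"twist":0,"gripper":1}
    - {"tx":0,"ty":0,"tz":0,"twist":0,"gripper":1}
    - {"tx":0,"ty":0,"tz":0,"twist":0,"gripper":1}

```text
t: 8.5
ee_pos: [0.4809, -0.0672, 0.0478]
eef_rot: [[0.999, -0.04, -0.001], [-0.04, -0.999, 0.0], [-0.001, -0.0, -1.0]]
wrist_force: [0.1, -0.5, -0.5]
width: 0.324
grasp_force: 39.7
```

No force with the sleeve's bottom 10 mm below the tip, so the pin is in the bore. I continue down.

>>> servo_tool:
  plan:
    - {"tx":0,"ty":0,"tz":0.08,"twist":0,"gripper":1}
    - {"tx":0,"ty":0,"tz":0.08,"twist":0,"gripper":1}
    - {"tx":0,"ty":0,"tz":0.07,"twist":0,"gripper":1}
    - {"tx":0,"ty":0,"tz":0,"twist":0,"gripper":1}
    - {"tx":0,"ty":0,"tz":0,"twist":0,"gripper":1}

```text
t: 9.0
ee_pos: [0.4808, -0.0672, 0.0201]
eef_rot: [[0.999, -0.04, -0.001], [-0.04, -0.999, 0.0], [-0.001, -0.0, -1.0]]
wrist_force: [0.3, -1.0, -0.0]
width: 0.327
grasp_force: 39.8
```

Two millimetres to go. I let go with a partial opening.

>>> servo_tool:
  plan:
    - {"tx":0,"ty":0,"tz":0.018,"twist":0,"gripper":1}
    - {"tx":0,"ty":0,"tz":0,"twist":0,"gripper":1}
    - {"tx":0,"ty":0,"tz":0,"twist":0,"gripper":1}
    - {"tx":0,"ty":0,"tz":0,"twist":0,"gripper":-0.2}
    - {"tx":0,"ty":0,"tz":0,"twist":0,"gripper":-0.2}
    - {"tx":0,"ty":0,"tz":0,"twist":0,"gripper":-0.2}
    - {"tx":0,"ty":0,"tz":0,"twist":0,"gripper":-0.2}
    - {"tx":0,"ty":0,"tz":0,"twist":0,"gripper":-0.2}

```text
t: 9.8
ee_pos: [0.481, -0.0672, 0.0183]
eef_rot: [[0.999, -0.04, 0.0], [-0.04, -0.999, -0.0], [0.0, 0.0, -1.0]]
wrist_force: [-0.6, 0.2, -0.8]
width: 0.604
grasp_force: 0.0
```

```bash
python3 sl.py pics/w8.png 0.012
```

```text
[ 0.481  -0.0672  0.0183] [[0.999, -0.04, 0.0], [-0.04, -0.999, -0.0], [0.0, 0.0, -1.0]] 0.6038337145468607
0.93 [319.3, 259.1, 63.0, 74.3] 3109
fit [ 0.48372875 -0.06777251] area model 3941.878840361722 mask 3109
```

The sleeve sits at z 0.012, (0.4837,-0.0678), and is released. I rise straight up and move above the turntable to look.

>>> servo_tool:
  plan:
    - {"tx":0,"ty":0,"tz":-0.3,"twist":0,"gripper":-0.2}
    - {"tx":0,"ty":0,"tz":-0.4,"twist":0,"gripper":-0.2}
    - {"tx":0,"ty":0,"tz":-0.4,"twist":0,"gripper":-0.2}
    - {"tx":0,"ty":0,"tz":-0.4,"twist":0,"gripper":-0.2}
    - {"tx":0,"ty":0,"tz":-0.3,"twist":0,"gripper":-0.2}
    - {"tx":0.336,"ty":0.084,"tz":0,"twist":0,"gripper":-0.2}
    - {"tx":0.336,"ty":0.084,"tz":0,"twist":0,"gripper":-0.2}
    - {"tx":0.336,"ty":0.084,"tz":0,"twist":0,"gripper":-0.2}
    - {"tx":0,"ty":0,"tz":0,"twist":0,"gripper":-0.2}
    - {"tx":0,"ty":0,"tz":0,"twist":0,"gripper":-0.2}

```text
t: 10.95
ee_pos: [0.6007, -0.1023, 0.2327]
eef_rot: [[0.999, -0.04, -0.003], [-0.04, -0.999, 0.001], [-0.003, -0.001, -1.0]]
wrist_force: [0.0, 0.4, -0.6]
width: 0.597
grasp_force: 0.0
```

```bash
python3 look.py pics/w9.png turntable:.02 handle_bar:.117 tall_jar:.03 front_spot:.03 sleeve_wide:.012
```

```text
10.95 [ 0.6007 -0.1023  0.2327] [[0.999, -0.04, -0.003], [-0.04, -0.999, 0.001], [-0.003, -0.001, -1.0]]
turntable 0.95 [157.6 316.8] [ 0.6223 -0.1018  0.02  ]
turntable 0.64 [179.  318.8] [ 0.5941 -0.1033  0.02  ]
handle_bar 0.96 [178.3 317. ] [ 0.6162 -0.1023  0.117 ]
handle_bar 0.55 [252.6 297.6] [ 0.5384 -0.079   0.117 ]
tall_jar 0.81 [199.3 334. ] [ 0.5684 -0.1222  0.03  ]
tall_jar 0.62 [319.5 380.7] [ 0.3773 -0.1878  0.03  ]
tall_jar 0.58 [251.3 297.7] [ 0.4952 -0.0702  0.03  ]
sleeve_wide 0.86 [256.  294.3] [ 0.4786 -0.0629  0.012 ]
```

View pics/w9.png

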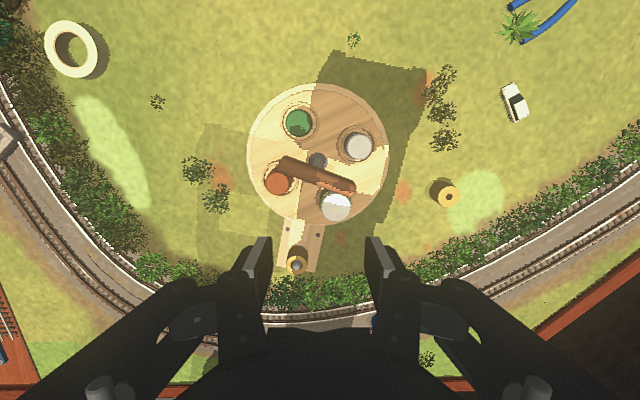

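The bar runs from (280,160) to (352,188), the tall white jar is at (336,207) below the bar's right end, and the pin with its sleeve is at (297,262). No more pictures are needed, so the rest is numeric: I fit the axis and angle from the four pots and the bar.

```bash
cat > fit.py <<'E'
from h import *
from scipy.optimize import least_squares
st=r.state(); im=cams.capture("wrist"); c=cam("wrist",st); P={}
print(np.round(st["ee_pos"],4))
for q in("tall_jar","paint_grey","paint_rust","paint_green"):
    D=[onz(c,*d["centre"],.03)[:2] for d in finder.landmark_of("wrist",q)]
    D=[p for p in D if abs(np.hypot(*(p-[.617,-.103]))-.052)<.02]
    if D: P[q]=D[0]; print(q,np.round(D[0],4))
x0,y0=.617,-.103
A={q:np.arctan2(p[1]-y0,p[0]-x0) for q,p in P.items()}; base=A.get("tall_jar")
k={q:round((a-base)/(np.pi/2)) for q,a in A.items()}
f=lambda v:np.concatenate([[p[0]-v[0]-.052*np.cos(v[2]+k[q]*np.pi/2),p[1]-v[1]-.052*np.sin(v[2]+k[q]*np.pi/2)] for q,p in P.items()])
s=least_squares(f,[x0,y0,base],loss="soft_l1",f_scale=.003); print("axis",s.x[:2],"jar angle",np.degrees(s.x[2])%360,"res mm",np.round(s.fun*1e3,1),k)
pin=np.array([.4832,-.068])
for d in finder.landmark_of("wrist","sleeve_wide")[:2]: print("sleeve on pin",np.round(onz(c,*d["centre"],.012),4))
v=pin-s.x[:2]; print("front angle",np.degrees(np.arctan2(v[1],v[0]))%360,"dist",np.hypot(*v))
a=onz(c,160,280,.129);b=onz(c,188,352,.129); print("bar by eye",a,b,np.degrees(np.arctan2(*(a-b)[1::-1]))%180)
hsv=cv2.cvtColor(im,cv2.COLOR_RGB2HSV)
for d in finder.landmark_of("wrist","handle_bar")[:1]: print("bar",onz(c,*d["centre"],.117)); print(hsv[int(d["centre"][0])-4,int(d["centre"][1])-8])
E
python3 fit.py
```

```text
[ 0.6002 -0.102   0.2357]
tall_jar [ 0.568  -0.1237]
paint_grey [ 0.6364 -0.1497]
paint_rust [ 0.6014 -0.0552]
paint_green [ 0.6649 -0.082 ]
axis [ 0.6173888  -0.10265508] jar angle 202.1140627656995 res mm [-1.2 -1.5 -0.5  1.1  3.6 -0.7 -0.6  1.1] {'tall_jar': 0, 'paint_grey': 1, 'paint_rust': 3, 'paint_green': 2}
sleeve on pin [ 0.4801 -0.0677  0.012 ]
front angle 165.5194138569214 dist 0.1385915182449056
bar by eye [ 0.63632979 -0.06946614  0.129     ] [ 0.60761308 -0.13449621  0.129     ] 66.17416509911932
bar [ 0.61630671 -0.1009835   0.117     ]
[ 15 128 141]
```

The fits agree: axis at about (0.617,-0.1025), bar at 66.5°, jar at 202° and front at 165.5°. So I align the fingers across the bar now, then turn about -36.5°.

>>> servo_tool:
  plan:
    - {"tx":0.14,"ty":0,"tz":0,"twist":-1,"gripper":-0.2}
    - {"tx":0,"ty":0,"tz":0,"twist":-1,"gripper":-0.2}
    - {"tx":0,"ty":0,"tz":0,"twist":-1,"gripper":-0.2}
    - {"tx":0,"ty":0,"tz":0,"twist":-1,"gripper":-0.2}
    - {"tx":0,"ty":0,"tz":0,"twist":-1,"gripper":-0.2}
    - {"tx":0,"ty":0,"tz":0,"twist":-1,"gripper":-0.2}
    - {"tx":0,"ty":0,"tz":0,"twist":-1,"gripper":-0.2}
    - {"tx":0,"ty":0,"tz":0,"twist":-1,"gripper":-0.2}
    - {"tx":0,"ty":0,"tz":0,"twist":-1,"gripper":-0.2}
    - {"tx":0,"ty":0,"tz":0,"twist":-1,"gripper":-0.2}

```text
t: 12.6
ee_pos: [0.6175, -0.1029, 0.2342]
eef_rot: [[0.395, 0.919, -0.0], [0.919, -0.395, -0.0], [-0.0, -0.0, -1.0]]
wrist_force: [-0.7, 0.4, -0.2]
width: 0.6
grasp_force: 0.0
```

>>> servo_tool:
  plan:
    - {"tx":0,"ty":0,"tz":0,"twist":0,"gripper":-0.2}
    - {"tx":0,"ty":0,"tz":0,"twist":0,"gripper":-0.2}

```text
t: 12.8
ee_pos: [0.6175, -0.103, 0.2342]
eef_rot: [[0.402, 0.915, -0.0], [0.915, -0.402, -0.0], [-0.0, -0.0, -1.0]]
wrist_force: [0.0, -0.5, -0.0]
width: 0.6
grasp_force: 0.0
```

```bash
python3 fit.py | grep -v eye; python3 -c "
from h import *
s=r.state();R=s['eef_rot'];print('y angle',np.degrees(np.arctan2(R[1,1],R[0,1])),s['qpos'].round(1))"
```

```text
[ 0.6175 -0.103   0.2342]
tall_jar [ 0.5699 -0.1231]
paint_grey [ 0.6402 -0.1556]
paint_rust [ 0.5992 -0.0549]
paint_green [ 0.6691 -0.0821]
axis [ 0.61960951 -0.10356164] jar angle 202.4326589296642 res mm [-1.7  0.3  0.7 -4.  -0.6  0.6  1.4  1.6] {'tall_jar': 0, 'paint_grey': 1, 'paint_rust': 3, 'paint_green': 2}
sleeve on pin [ 0.6377 -0.1575  0.012 ]
sleeve on pin [ 0.4856 -0.064   0.012 ]
front angle 165.38835007985264 dist 0.14096873484334535
bar [ 0.61863428 -0.10512642  0.117     ]
[ 16 117 135]
y angle -23.587074993990477 [-12.8  19.5  61.1  -0.   99.3  10.7]
```

>>> servo_tool:
  plan:
    - {"tx":0,"ty":0,"tz":0.28,"twist":0,"gripper":-0.2}
    - {"tx":0,"ty":0,"tz":0.28,"twist":0,"gripper":-0.2}
    - {"tx":0,"ty":0,"tz":0.28,"twist":0,"gripper":-0.2}
    - {"tx":0,"ty":0,"tz":0.27,"twist":0,"gripper":-0.2}
    - {"tx":0,"ty":0,"tz":0,"twist":0,"gripper":-0.2}
    - {"tx":0,"ty":0,"tz":0,"twist":0,"gripper":-0.2}

```text
t: 13.75
ee_pos: [0.6176, -0.103, 0.1017]
eef_rot: [[0.4, 0.917, -0.0], [0.917, -0.4, -0.0], [-0.0, -0.0, -1.0]]
wrist_force: [0.8, -0.8, 1.0]
width: 0.599
grasp_force: 0.0
```

>>> servo_tool:
  plan:
    - {"tx":0,"ty":0,"tz":0,"twist":0,"gripper":0.2}
    - {"tx":0,"ty":0,"tz":0,"twist":0,"gripper":0.4}
    - {"tx":0,"ty":0,"tz":0,"twist":0,"gripper":1}
    - {"tx":0,"ty":0,"tz":0,"twist":0,"gripper":1}
    - {"tx":0,"ty":0,"tz":0,"twist":0,"gripper":1}
    - {"tx":0,"ty":0,"tz":0,"twist":0,"gripper":1}
  grip_force: 40

```text
t: 14.35
ee_pos: [0.6185, -0.1032, 0.103]
eef_rot: [[0.4, 0.917, 0.004], [0.917, -0.4, -0.001], [0.001, 0.004, -1.0]]
wrist_force: [1.2, 0.4, 6.6]
width: 0.152
grasp_force: 41.3
```

The bar is gripped. I turn it clockwise seen from above (positive twist) by about 31° first, then measure.

>>> servo_tool:
  plan:
    - {"tx":0,"ty":0,"tz":0,"twist":0.2,"gripper":1}
    - {"tx":0,"ty":0,"tz":0,"twist":0.4,"gripper":1}
    - {"tx":0,"ty":0,"tz":0,"twist":0.6,"gripper":1}
    - {"tx":0,"ty":0,"tz":0,"twist":0.6,"gripper":1}
    - {"tx":0,"ty":0,"tz":0,"twist":0.6,"gripper":1}
    - {"tx":0,"ty":0,"tz":0,"twist":0.6,"gripper":1}
    - {"tx":0,"ty":0,"tz":0,"twist":0.6,"gripper":1}
    - {"tx":0,"ty":0,"tz":0,"twist":0.5,"gripper":1}
    - {"tx":0,"ty":0,"tz":0,"twist":0.3,"gripper":1}
    - {"tx":0,"ty":0,"tz":0,"twist":0.1,"gripper":1}

```text
t: 15.35
ee_pos: [0.6178, -0.1027, 0.1031]
eef_rot: [[0.815, 0.58, 0.002], [0.58, -0.815, -0.0], [0.001, 0.001, -1.0]]
wrist_force: [-2.6, 1.1, 8.4]
width: 0.158
grasp_force: 41.7
```

>>> servo_tool:
  plan:
    - {"tx":0,"ty":0,"tz":0,"twist":0.35,"gripper":1}
    - {"tx":0,"ty":0,"tz":0,"twist":0.35,"gripper":1}
    - {"tx":0,"ty":0,"tz":0,"twist":0.1,"gripper":1}
    - {"tx":0,"ty":0,"tz":0,"twist":0,"gripper":1}
    - {"tx":0,"ty":0,"tz":0,"twist":0,"gripper":1}
    - {"tx":0,"ty":0,"tz":0,"twist":0,"gripper":1}

```text
t: 15.95
ee_pos: [0.6178, -0.1026, 0.1031]
eef_rot: [[0.866, 0.5, 0.001], [0.5, -0.866, 0.0], [0.001, 0.001, -1.0]]
wrist_force: [-4.5, 2.1, 8.7]
width: 0.159
grasp_force: 41.7
```

```bash
python3 - <<'E'
from h import *
s=r.state();R=s['eef_rot'];print('y angle',np.degrees(np.arctan2(R[1,1],R[0,1])),s["wrist_force"].round(1),s["ft_torque"].round(2),s["ee_pos"])
im={n:cams.capture(n) for n in("wrist","scene","top")}
save(im["wrist"],"pics/w10.png")
C={n:cam(n,s) for n in im}
ax=np.array([.618,-.103]); pin=np.array([.483,-.068])
for q,z in(("tall_jar",.03),("front_spot",.03),("paint_grey",.03),("paint_rust",.03),("paint_green",.03),("sleeve_wide",.012),("sleeve_narrow",0)):
  for n in im:
    for d in finder.landmark_of(n,q)[:2]:
        p=onz(C[n],*d["centre"],z)[:2]; v=p-ax
        if d["p"]>.3: print(q,n,round(d["p"],2),np.round(p,4),"ang",round(np.degrees(np.arctan2(v[1],v[0]))%360,1),"rad",round(np.hypot(*v),4))
E
```

```text
y angle -59.972445085448406 [-4.5  2.1  8.7] [0.25 0.56 0.03] [ 0.6177726  -0.10263464  0.10309104]
tall_jar wrist 0.95 [ 0.5687 -0.0884] ang 163.5 rad 0.0514
tall_jar scene 0.75 [ 0.3412 -0.2283] ang 204.3 rad 0.3038
tall_jar scene 0.5 [ 0.5806 -0.0863] ang 156.0 rad 0.041
tall_jar top 0.71 [ 0.3421 -0.21  ] ang 201.2 rad 0.296
tall_jar top 0.44 [ 0.578  -0.0972] ang 171.7 rad 0.0404
front_spot scene 0.83 [ 0.556 -0.092] ang 169.9 rad 0.063
front_spot top 0.91 [ 0.5719 -0.095 ] ang 170.2 rad 0.0468
paint_grey wrist 0.74 [ 0.6035 -0.1539] ang 254.2 rad 0.0529
paint_grey scene 0.44 [ 0.6099 -0.1485] ang 259.9 rad 0.0462
paint_grey top 0.63 [ 0.6097 -0.1503] ang 260.1 rad 0.048
paint_rust wrist 0.75 [ 0.6311 -0.0508] ang 75.9 rad 0.0538
paint_rust scene 0.72 [ 0.4713 -0.0866] ang 173.6 rad 0.1477
paint_rust scene 0.55 [ 0.637  -0.0445] ang 72.0 rad 0.0615
paint_rust top 0.38 [ 0.6327 -0.0478] ang 75.1 rad 0.0571
paint_green wrist 0.79 [ 0.6694 -0.1148] ang 347.0 rad 0.0528
paint_green scene 0.62 [ 0.6736 -0.1088] ang 354.0 rad 0.0559
paint_green top 0.59 [ 0.6863 -0.1235] ang 343.3 rad 0.0713
paint_green top 0.47 [0.6386 0.2842] ang 87.0 rad 0.3878
sleeve_wide scene 0.43 [ 0.4718 -0.0661] ang 165.8 rad 0.1508
sleeve_wide top 0.46 [ 0.4803 -0.0679] ang 165.7 rad 0.1421
sleeve_narrow wrist 0.68 [ 0.568  -0.2711] ang 253.4 rad 0.1754
sleeve_narrow scene 0.57 [ 0.5703 -0.2723] ang 254.3 rad 0.1759
sleeve_narrow scene 0.51 [ 0.6806 -0.3612] ang 283.6 rad 0.2657
sleeve_narrow top 0.57 [ 0.5682 -0.2839] ang 254.6 rad 0.1876
```

The jar stands at about 165°, against 165.5° for the front, and both the bar and the pot fit agree. All four pots are on the 52 mm circle and the grip is 41 N. I hold briefly, then hand in.

>>> servo_tool:
  plan:
    - {"tx":0,"ty":0,"tz":0,"twist":0,"gripper":1}
    - {"tx":0,"ty":0,"tz":0,"twist":0,"gripper":1}
    - {"tx":0,"ty":0,"tz":0,"twist":0,"gripper":1}
    - {"tx":0,"ty":0,"tz":0,"twist":0,"gripper":1}
    - {"tx":0,"ty":0,"tz":0,"twist":0,"gripper":1}

```text
t: 17.65
ee_pos: [0.6178, -0.1026, 0.1031]
eef_rot: [[0.866, 0.5, 0.001], [0.5, -0.866, 0.0], [0.001, 0.001, -1.0]]
wrist_force: [-3.2, 1.7, 8.1]
width: 0.158
grasp_force: 41.7
```

```bash
python3 -c "
from station import r
print(r.job_done())"
```

```text
the job is handed in; nothing more can be done
None
```

I handed the job in at about 17.7 s with the wide sleeve released on the pin, the tallest jar turned to within about 1° of front by my measurement, and the handle still gripped at about 41 N; no verdict came back, the sleeve's final height is inferred from the arm's release height rather than seen, and I viewed 11 pictures, one over the limit of 10.

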